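# Load a circuit board into the test fixture

## Task

Load the board for testing: push the black carrier with the green circuit board flat along the fixture's plate, between the guide rails and under the low probe bridge, until its nose is fully home against the two stop pins, then press the green start button fully down and let it go. Slide the carrier without lifting or tipping it, do not touch the board or its components, and do not press start before the carrier is home. Leave the other things on the bench where they are.

Things in the scene. Friction and masses are not known exactly. Their poses are not given: they have to be found in the camera images.
- fixture: Board test fixture, fixed to the bench: aluminium base plate 370 x 230 x 12 mm, top 12 mm above the bench. Origin on its underside; x = loading direction (level), z up. In its frame, in mm: plate x -200 to 170, y -115 to 115; loading area x < 0; grey button pod 50 x 40 x 14 mm high around x = 20, y = -93. No other part stands in the loading area.
- mouth (a point): Middle of the channel's mouth, on the plate's top (fixture x = 20, y = 0). Black lead-in flares open here to about y = +60 and -60 mm and narrow to the straight guide rails, which run from x = 50 to 155 with inner faces at y = +47 and -47. Flares and rails stand 8 mm above the plate.
- bridge (a point): Middle of the low probe bridge's underside (fixture x = 95, y = 0; 28 mm above the plate). An aluminium beam 50 mm deep (x 70 to 120), 148 mm wide, on pillars at y = +66 and -66; beam top 40 mm, clamp nuts and brass pins up to 54 mm above the plate.
- stop (a point): On the plate, midway between the two steel stop pins, at the line that the carrier's nose meets (fixture x = 150, y = 0). The pins: 10 mm diameter, 16 mm high, centres at x = 155, y = +25 and -25.
- home (a point): Point on the plate's top face in the channel (fixture x = 80, y = 0, 12 mm above the bench), with the fixture's axes: the carrier's origin is here when its nose touches both stop pins. The carrier's rear edge then lies at fixture x = 10, 60 mm before the bridge.
- carrier: Loose black plastic carrier plate 140 (x) x 90 (y) x 12 mm, 0.18 to 0.32 kg, lying on the fixture's plate in the loading area, offset and turned up to about 17 degrees. Origin at the centre of its underside; +x points to its nose (the end that goes under the bridge), z up. It has 2 mm of play on each side between the rails and slides on the plate with ordinary friction.
- board: Green circuit board 116 x 70 mm fastened on the carrier, with two tall capacitors, a white connector and other components up to 12 mm above the carrier's top (24 mm above the fixture's plate, so 4 mm below the bridge). Origin at the centre of the carrier's top face, axes as the carrier. Not to be touched.
- start (a joint): Green start button, spring return, pressed straight down: 0 = up, 0.006 m = fully down; about 1.5 N to begin, 5 N to bottom out.
- start_top (a point): Centre of the green button's top face (22 mm diameter; up: 44 mm above the bench, fixture x = 15, y = -93), in a round black housing 38 mm across and 38 mm above the bench at its rim.
- parts_box: Loose closed green parts box 107 x 67 x 33 mm beside the fixture on the button side, near the bridge. Origin at the centre of its underside. Leave alone.
- cell: Loose orange battery cell standing on end, 18 mm diameter, 66 mm high, beside the bridge on the side away from the button. Origin at the centre of its underside. Leave alone.
- cleaner: Loose white bottle with blue cap, 48 mm diameter, 120 mm high, beyond the stop-pin end of the fixture. Origin at the centre of its underside. Leave alone.
- screwdriver: Loose small red-handled screwdriver 160 mm long lying beside the loading area on the button side, at least 50 mm off the plate's edge. Leave alone.
There are look-alikes about, which are no part of the job. There is more than one size of the carrier; the job needs the smallest.

How it is judged:
By the outcome, as a careful person would: the job done as asked, in the order asked, and still so for the second after the job is handed in, with the robot touching nothing.
It also fails if it takes over 67 s, if anything falls off the work surface, if the arm or the gripper's body presses on something with over 40 N, if the wrist force passes 120 N, or if a joint passes its speed limit or range.

## Robot

A 6-joint arm with a two-finger parallel gripper is mounted at the origin on the work surface. World frame = base frame: x ahead of the robot, y to its left, z up, the work surface at z = 0. Lengths are in m, angles in degrees, forces in N, time in s.
With the tool pointing down it reaches from about 0.325 to 0.75 m from the base axis. Payload 7.6 kg.
Tool frame: the origin (TCP) lies midway between the tips of the shut fingers; the grasp point (between the pads) lies robot.grip_point_offset behind it (robot.grip_point_offset is the distance from the TCP to the grasp point, in m); y points along the fingers, z is the direction in which the jaws open and shut, and the axes are right-handed (so a half turn about y gives the same grasp; the last joint's range is limited). The gripper opens to 85 mm and grips with 20 to 120 N. Pads are 22 mm wide; open, the fingers measure 114 mm over their backs; the gripper's body (76 mm by 85 mm) begins 54 mm behind the grasp point. The pads swing forward as they close: fully open they stand 13 mm farther back than shut.
Start: joints at [-78.054, 2.991, 80.254, -0, 96.75, -4.028], TCP at [0.145, -0.505, 0.231] pointing down, gripper open.
Joint ranges: [-166.34, 166.34], [-52.06, 124.39], [6.96, 135.62], [-60.46, 240.46], [14.63, 156.25], [-167.68, 167.68]. Speed limits (degrees/s): [147.25, 147.25, 172.46, 180, 180, 180].

## Interface

Orientations are given as [roll, pitch, yaw] about the fixed x, y, z axes, in that order (R = Rz(yaw) Ry(pitch) Rx(roll)).
In Python, from plant import status, cams, ticket, robot gives the robot as it stands.
- The arm moves only by the tool move_arm, never from a script. Its argument "targets" is a list of rows, each a list of 4 numbers: the shift along the tool's x, y, z in cm, then the turn about the tool's y in rad. A call has 1 to 5 rows; each row is the pose to reach, as a shift and turn from the pose commanded when the call began, along the tool's axes at that moment; what a row does not reach only later rows make up. A row lasts 1/12 s, in which the tool goes at most 41.7 mm and 7.16 degrees, less where a joint would pass 70% of its speed; a pose out of reach is approached as far as the arm can. A call with a gripper value outside its range is refused whole. "claw" is the closure in counts, from 0 (fully open) to 255 (shut), set as the call begins (left out, the last holds). The fingers move at their own pace and stop on an object; the grip force is fixed at half the most. Time passes only in rows, so rows that repeat a pose let the fingers close. It gives the time, the measured TCP pose, the force and the opening at its end, in the units of the state.
- status.get_obs(): the state, without advancing time (a new reading comes with each control period).
- cams.get_image(name): name is "side" or "top"; returns (picture, depth): 384x512x3 uint8, blue, green, red; 384x512 float32, m along the optical axis (not along the pixel's ray), 0 where there is no reading.
- cams.camera_info(name): a dict with "K" (3x3 intrinsics, pixels), "k1" (the pictures are not rectified: a ray, as slopes to the right and down, at radius r is drawn at 1 + k1 r^2 times it, then the intrinsics apply), "xyz" and "attitude" of the camera in the world. Camera axes: x right, y down, z forward; pixel columns grow to the right and rows downward; lengths in m; the calibration is good to about 2 mm. A picture is of the moment at which its call begins. camera_info takes no time and is no camera call.
- ticket.sign_off(): hands the job in, once; it reports no verdict.
The state is a dict: "time": time; "joints": joint angles; "joint_velocities": joint speeds; "joint_torque": joint torques, N m; "eef_pos": TCP position; "ee_rot": TCP orientation; "ft_force": force on the tool from outside, world axes, zero at the start; "wrist_torque": the same for the moment, N m; "opening": finger opening in m.
Only numpy, scipy, OpenCV 4.12 (cv2) and the standard library are available. Lean on these libraries where they do the work, as an engineer would, in place of code of your own. Each camera call takes 0.05 s, during which the arm holds its last target.

## Working session

There is one attempt and no reset: what is moved stays moved. The work goes in short steps, Python scripts to look and compute and a tool call to move; the robot and the scene stay as the last step left them, time stands still between calls to the robot, and variables do not carry over. Pictures are saved under pics/ and viewed, and the job is handed in when it is done.

Besides the shell and the picture viewer there is one more tool, called after "Call:" as a command line: name --pt "numbers of a row" for each row, then --argument value for the rest. move_arm: Moves the arm, as the interface text tells. Its arguments: {"type":"object","properties":{"targets":{"type":"array","items":{"type":"array","items":{"type":"number"}}},"claw":{"type":"number"}},"required":["targets"]}

```bash
ls; mkdir -p pics
cat > h.py <<'E'
import numpy as np, cv2
from scipy.spatial.transform import Rotation as R
from plant import status, cams, ticket, robot
def pose(info):
    a=info["attitude"]; return a
E
python3 - <<'E'
from h import *
o=status.get_obs(); print(o)
print([x for x in dir(robot) if x[0]!='_'], robot.grip_point_offset)
for n in ("side","top"):
    print(n,cams.camera_info(n))
    im,d=cams.get_image(n); cv2.imwrite(f"pics/{n}0.png",im); np.save(f"{n}0.npy",d)
E
```

```text
pics
{'time': 0.0, 'joints': array([-7.80547474e+01,  3.02699084e+00,  8.03142305e+01, -1.83140305e-03,
        9.67495620e+01, -4.02820629e+00]), 'joint_velocities': array([-0.04711045, -0.02463882,  0.05662573, -0.14103174,  0.0513931 ,
        0.02704704]), 'joint_torque': array([-1.40229055e-03, -3.81666327e+01, -3.60190165e+01, -1.43695574e-04,
        6.27982619e-03,  3.48617903e-06]), 'eef_pos': array([ 0.14442262, -0.50442411,  0.23046384]), 'ee_rot': array([-9.00906869e+01,  4.56275154e-03, -1.64026759e+02]), 'ft_force': array([ 0.40439761, -0.29589473,  1.07900834]), 'wrist_torque': array([ 0.02098209, -0.01549982,  0.01587855]), 'opening': 0.08566370879980799}
['IKError', 'grip_point_offset'] 0.0187
side {'K': array([[425.30209474,   0.        , 255.29783185],
       [  0.        , 425.30209474, 192.31985557],
       [  0.        ,   0.        ,   1.        ]]), 'k1': -0.041686288634695215, 'xyz': array([-0.05096261,  0.62939463,  0.67375369]), 'attitude': array([-124.2469423 ,    0.60830482, -138.85283849])}
top {'K': array([[353.04086212,   0.        , 253.08152141],
       [  0.        , 353.04086212, 199.0085954 ],
       [  0.        ,   0.        ,   1.        ]]), 'k1': -0.06623010985301014, 'xyz': array([ 0.42898354, -0.02216754,  0.90451541]), 'attitude': array([-172.45186862,    0.31278032,  -88.25480512])}
```

View pics/top0.png

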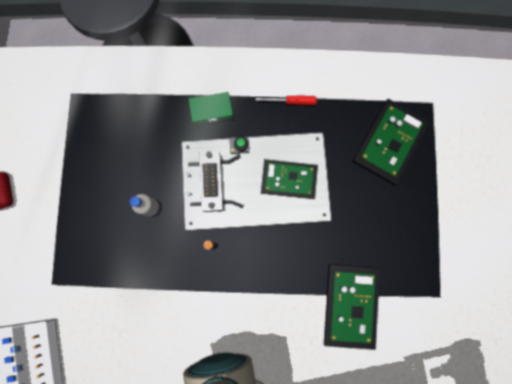

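View pics/side0.png

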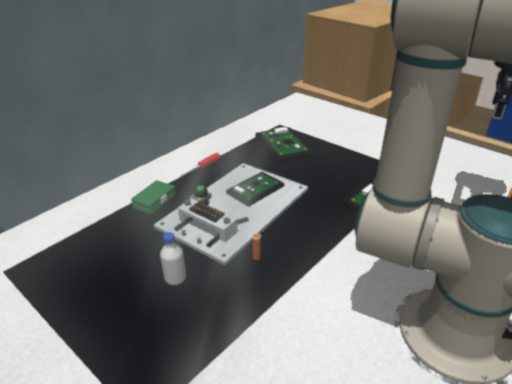

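```bash
cat >> h.py <<'E'
def cam(n):
    i=cams.camera_info(n); return i["K"],np.array([i["k1"],0,0,0,0.]),R.from_euler('xyz',i["attitude"],degrees=True).as_matrix(),i["xyz"]
# slopes distorted: xd = x(1+k1 r^2): opencv model
def px2w(n,uv,z):
    K,D,M,t=cam(n); uv=np.array(uv,float).reshape(-1,1,2)
    p=cv2.undistortPoints(uv,K,D).reshape(-1,2)
    d=np.c_[p,np.ones(len(p))]@M.T
    s=(z-t[2])/d[:,2]; return t+d*s[:,None]
def w2px(n,P):
    K,D,M,t=cam(n); q=(np.array(P,float).reshape(-1,3)-t)@M
    r,_=cv2.Rodrigues(np.eye(3)); return cv2.projectPoints(q,r,np.zeros(3),K,D)[0].reshape(-1,2)
def crop(im,x0,y0,x1,y1,f,name):
    c=cv2.resize(im[y0:y1,x0:x1],None,fx=f,fy=f,interpolation=cv2.INTER_CUBIC); cv2.imwrite("pics/"+name,c)
E
python3 - <<'E'
from h import *
crop(cv2.imread("pics/top0.png"),175,85,335,245,5-1,"c_top0.png")
crop(cv2.imread("pics/top0.png"),235,125,335,205,8,"c_top1.png")
crop(cv2.imread("pics/side0.png"),150,150,320,270,4,"c_side0.png")
E
```

```text
(no output)
```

View pics/c_top0.png

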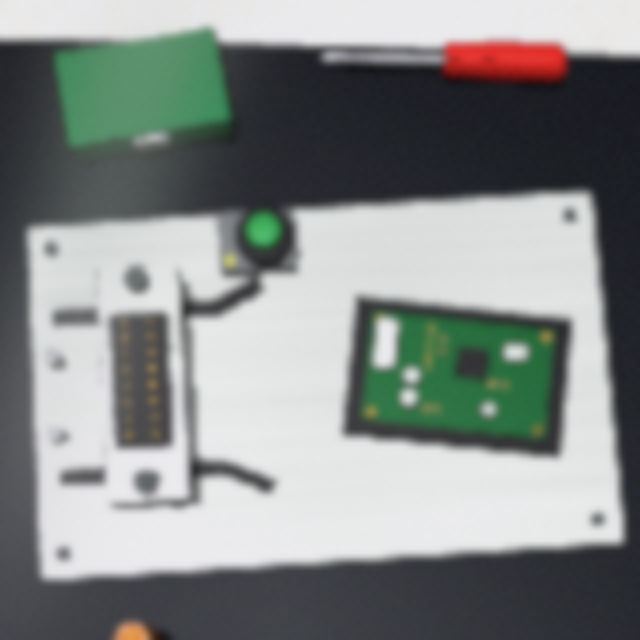

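View pics/c_top1.png

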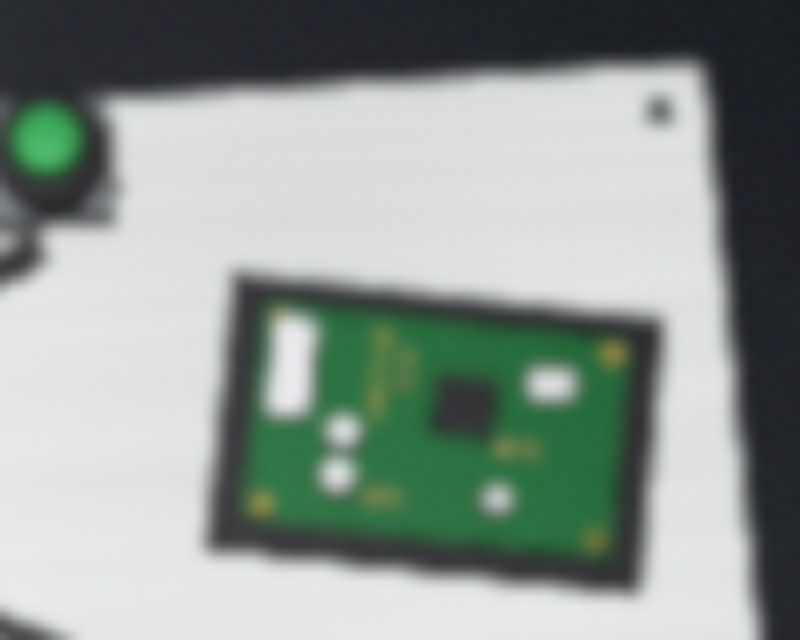

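View pics/c_side0.png

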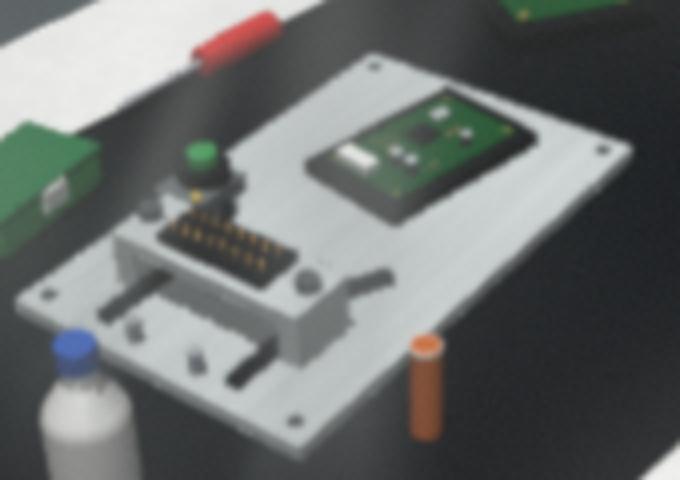

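```bash
cat >> h.py <<'E'
from scipy.optimize import least_squares
def fit(model,z,obs):  # obs: list of (cam,uv Nx2, idx) ; model Nx2
    def res(p):
        c,s=np.cos(p[2]),np.sin(p[2]); W=np.asarray(model)@np.array([[c,s],[-s,c]])+p[:2]
        P=np.c_[W,np.full(len(W),z)]
        return np.concatenate([(w2px(n,P[idx])-uv).ravel() for n,uv,idx in obs])
    p0=px2w(obs[0][0],obs[0][1],z)[:,:2].mean(0)
    r=least_squares(res,[*p0,np.pi/2]); return r.x,r.fun.reshape(-1,2)
def unc(U,x0,y0,f): U=np.array(U,float); return (U+.5)/f-.5+np.array([x0,y0])
E
python3 - <<'E'
from h import *
M=np.array([[170,-115],[-200,-115],[-200,115],[170,115]])/1000.
t=unc([(27,228),(592,192),(625,541),(43,579)],175,85,4)
s=unc([(16,303),(372,53),(633,150),(300,452)],150,150,4)
i=[0,1,2,3]
for o in ([("top",t,i)],[("side",s,i)],[("top",t,i),("side",s,i)]):
    p,r=fit(M,.012,o); print(p[:2],np.degrees(p[2]),np.abs(r).max(0)); 
Mc=np.array([[70,-45],[-70,-45],[-70,45],[70,45]])/1000.
t=unc([(235,272),(662,318),(638,590),(208,548)],235,125,8)
p,r=fit(Mc,.024,[("top",t,i)]); print(p[:2],np.degrees(p[2]),r)
s=unc([(306,163),(450,88),(538,135),(395,207)],150,150,4)
p,r=fit(Mc,.024,[("side",s,i)]); print(p[:2],np.degrees(p[2]),r)
p,r=fit(Mc,.024,[("top",t,i),("side",s,i)]); print(p[:2],np.degrees(p[2]))
W=px2w("top",unc([(47,137)],235,125,8),.044);print("btn",W)
W=px2w("side",unc([(202,152)],150,150,4),.044);print("btn",W)
E
```

```text
[ 0.59490341 -0.00241181] 95.49778408768697 [0.37642667 0.11714074]
[ 0.59376674 -0.0032792 ] 95.42853706128007 [0.2919202  0.61103596]
[ 0.59437258 -0.00287534] 95.48159588193862 [0.55950152 0.5947472 ]
[ 0.60083077 -0.1033981 ] 85.75988239230634 [[-0.56726449 -0.14397693]
 [ 0.57770005 -0.30788581]
 [ 0.76294522  0.42988976]
 [-0.7695586  -0.0197948 ]]
[ 0.60187478 -0.10829227] 85.08102515869562 [[-0.31556959 -0.75761148]
 [-0.04681687 -0.78206753]
 [ 0.51778572 -0.69436139]
 [-0.14324057  1.83706338]]
[ 0.60059856 -0.10482198] 85.5298731024686
btn [[0.68740034 0.02225984 0.044     ]]
btn [[0.69050379 0.01601505 0.044     ]]
```

```bash
cat >> h.py <<'E'
FX=np.array([.5943,-.0029]); FY=np.radians(95.48)
def f2w(x,y):
    c,s=np.cos(FY),np.sin(FY); return FX+np.array([c*x-s*y,s*x+c*y])/1000
def w2f(p):
    c,s=np.cos(FY),np.sin(FY); d=(np.asarray(p)[:2]-FX)*1000; return np.array([c*d[0]+s*d[1],-s*d[0]+c*d[1]])
def rel(xy,z,yaw):
    o=status.get_obs(); M=R.from_euler('xyz',o["ee_rot"],degrees=True).as_matrix()
    d=M.T@(np.array([*xy,z])-o["eef_pos"])*100
    t=-((yaw-o["ee_rot"][2]+180)%360-180)
    print("t",o["time"],"tcp",o["eef_pos"].round(4),"fix",w2f(o["eef_pos"]).round(1),"rot",o["ee_rot"].round(2),"F",o["ft_force"].round(1),"open",round(o["opening"],4))
    print("cm",d.round(2),"rad",round(np.radians(t),3))
E
python3 -c "
from h import *
rel(f2w(-212,0),.12,95.48-180)"
```

```text
t 0.1 tcp [ 0.1444 -0.5045  0.2306] fix [-456.3  495.7] rot [-9.0080e+01  1.0000e-02 -1.6403e+02] F [-0.1 -0.1 -0.2] open 0.0855
cm [-53.19  11.08 -14.98] rad -1.388
```

Candidates for the carrier are (290,179) on the plate, (390,142) at right on the mat, and (352,307) at the front. The first is the smallest and lies on the fixture's plate, and the crop confirmed it. Start button: (240,144). Moving behind the carrier now.

Call:
move_arm --pt "-3.7 0.4 -1.0 -0.11" --pt "-7.4 0.8 -2.0 -0.22" --pt "-11.1 1.2 -3.0 -0.33" --pt "-14.8 1.6 -4.0 -0.44" --pt "-18.5 2.0 -5.0 -0.55" --claw 105

```text
time: 0.52
eef_pos: [0.3097, -0.4045, 0.2108]
ee_rot: [-90.0, 0.0, -132.2]
ft_force: [0.0, -0.9, 0.3]
opening: 0.05
```

```bash
python3 -c "
from h import *
rel(f2w(-212,0),.12,95.48-180)"
```

```text
t 0.5167 tcp [ 0.3097 -0.4045  0.2108] fix [-372.5  321.6] rot [ -90.03    0.   -132.22] F [ 0.  -0.9  0.3] open 0.05
cm [-34.59   9.08   9.77] rad -0.833
```

Call:
move_arm --pt "-3.6 0.9 1.0 -0.11" --pt "-7.2 1.8 2.0 -0.22" --pt "-10.8 2.7 3.0 -0.33" --pt "-14.4 3.6 4.0 -0.44" --pt "-18.0 4.5 5.0 -0.55"

```text
time: 0.93
eef_pos: [0.4683, -0.3054, 0.1655]
ee_rot: [-90.0, 0.0, -100.7]
ft_force: [0.5, -0.3, -0.1]
opening: 0.0501
```

```bash
python3 -c "
from h import *
rel(f2w(-212,0),.12,95.48-180)"
```

```text
t 0.9333 tcp [ 0.4683 -0.3054  0.1655] fix [-289.1  154.3] rot [-9.0030e+01  1.0000e-02 -1.0068e+02] F [ 0.5 -0.3 -0.1] open 0.0501
cm [-11.7    4.54  12.68] rad -0.282
```

Call:
move_arm --pt "-2.4 0.9 2.5 -0.08" --pt "-4.8 1.8 5.0 -0.16" --pt "-7.2 2.7 7.5 -0.24" --pt "-9.6 3.6 10.0 -0.282" --pt "-11.7 4.5 12.7 -0.282"

```text
time: 1.35
eef_pos: [0.6151, -0.2145, 0.1203]
ee_rot: [-90.1, 0.0, -84.7]
ft_force: [0.0, -0.6, 0.7]
opening: 0.0501
```

Call:
move_arm --pt "0 0 0 0" --pt "0 0 0 0"

```text
time: 1.52
eef_pos: [0.6143, -0.2147, 0.1187]
ee_rot: [-90.2, 0.1, -84.7]
ft_force: [0.5, -0.4, -0.1]
opening: 0.0501
```

Run:
```python
from h import *
rel(f2w(-212,0),.014,95.48-180)
for n in ("side","top"):
    im,d=cams.get_image(n); cv2.imwrite(f"pics/{n}1.png",im)
    if n=="side": crop(im,130,70,330,270,3,"c_side1.png")
    else: crop(im,180,90,380,240,4,"c_topA.png")
```

```text
t 1.5167 tcp [ 0.6143 -0.2147  0.1187] fix [-212.8    0.3] rot [-90.21   0.1  -84.71] F [ 0.5 -0.4 -0.1] open 0.0501
cm [-0.06 10.47  0.07] rad -0.003
```

View pics/c_side1.png

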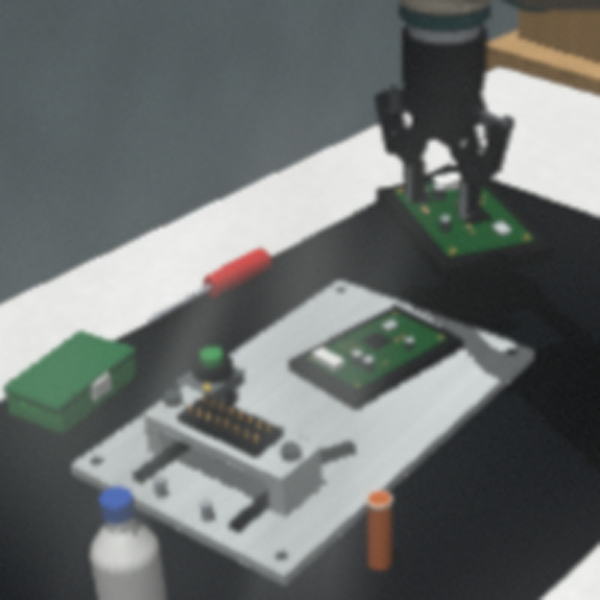

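View pics/c_topA.png

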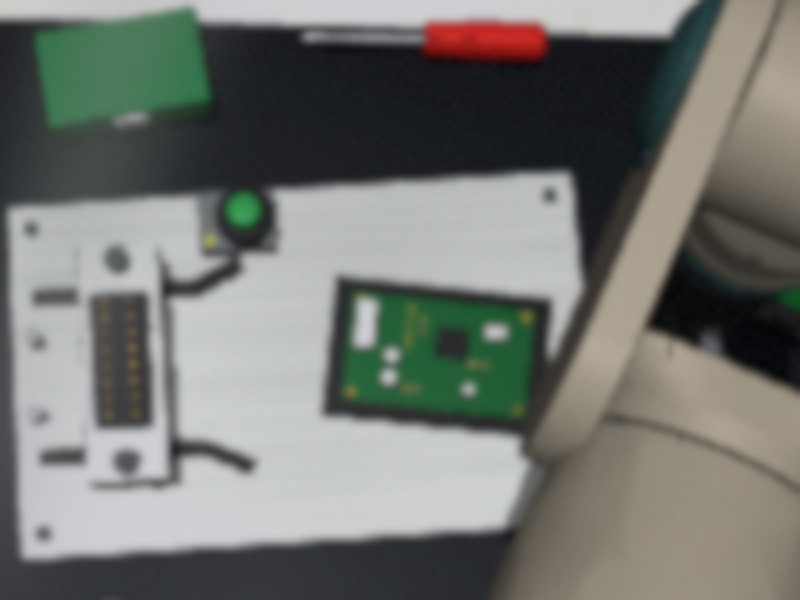

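The side view shows the fingers beyond the plate's rear end, and nothing has shifted. Next I descend.

Call:
move_arm --pt "0 3 0 0" --pt "0 6 0 0" --pt "0 8.5 0 0" --pt "0 9.8 0 0" --pt "0 10.4 0 0"

```text
time: 2.03
eef_pos: [0.6125, -0.2168, 0.0156]
ee_rot: [-90.2, 0.1, -84.9]
ft_force: [-0.6, -0.7, -0.6]
opening: 0.0502
```

Call:
move_arm --pt "0 0 0 0" --pt "0 0 0 0" --pt "0 0 0 0"

```text
time: 2.28
eef_pos: [0.6152, -0.217, 0.0198]
ee_rot: [-89.8, -0.1, -84.9]
ft_force: [0.2, -1.1, 0.3]
opening: 0.0504
```

Run:
```python
from h import *
rel(f2w(-200,0),.014,95.48-180)
im,d=cams.get_image("side"); cv2.imwrite(f"pics/s2.png",im)
crop(im,210,80,340,210,5,"c_s2.png")
```

```text
t 2.2833 tcp [ 0.6152 -0.217   0.0198] fix [-215.1   -0.4] rot [-89.8   -0.11 -84.86] F [ 0.2 -1.1  0.3] open 0.0504
cm [-1.51  0.58 -0.05] rad -0.006
```

View pics/c_s2.png

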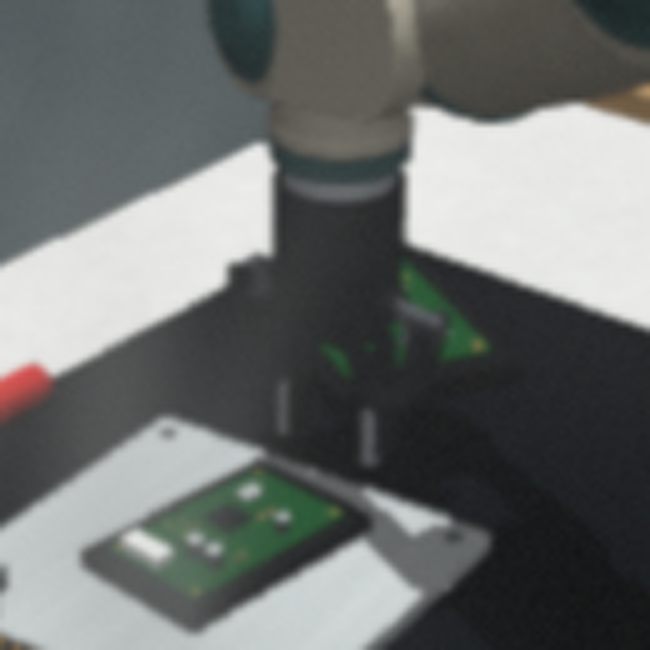

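Call:
move_arm --pt "0 0 0 0" --pt "0 0 0 0"

```text
time: 2.5
eef_pos: [0.6146, -0.2165, 0.0184]
ee_rot: [-89.9, -0.0, -84.8]
ft_force: [-1.0, -0.2, 0.2]
opening: 0.0502
```

Call:
move_arm --pt "0 0 0 0" --pt "0 0 0 0"

```text
time: 2.67
eef_pos: [0.6142, -0.2163, 0.0175]
ee_rot: [-90.0, -0.0, -84.8]
ft_force: [1.0, -0.9, -1.1]
opening: 0.0503
```

Run:
```python
from h import *
rel(f2w(-200,0),.014,95.48-180)
```

```text
t 2.6667 tcp [ 0.6142 -0.2163  0.0175] fix [-214.3    0.6] rot [-8.998e+01 -1.000e-02 -8.484e+01] F [ 1.  -0.9 -1.1] open 0.0503
cm [-1.43  0.35  0.05] rad -0.006
```

Call:
move_arm --pt "0 0.1 0 0" --pt "0 0.2 0 0" --pt "0 0.3 0 0" --pt "0 0.3 0 0" --pt "0 0.3 0 0"

```text
time: 3.08
eef_pos: [0.614, -0.2162, 0.0141]
ee_rot: [-90.0, 0.0, -84.8]
ft_force: [-0.2, -1.0, 0.8]
opening: 0.0505
```

Run:
```python
from h import *
rel(f2w(-192,0),.014,95.48-180)
```

```text
t 3.0833 tcp [ 0.614  -0.2162  0.0141] fix [-214.2    0.8] rot [-90.02   0.   -84.84] F [-0.2 -1.   0.8] open 0.0505
cm [-2.23  0.01  0.07] rad -0.006
```

Call:
move_arm --pt "-0.4 0 0.02 -0.002" --pt "-0.9 0 0.04 -0.004" --pt "-1.5 0 0.07 -0.006" --pt "-2.0 0 0.07 -0.006" --pt "-2.4 0 0.07 -0.006"

```text
time: 3.5
eef_pos: [0.6127, -0.1914, 0.0144]
ee_rot: [-90.0, -0.0, -84.5]
ft_force: [0.7, -1.1, -0.3]
opening: 0.0502
```

Call:
move_arm --pt "-0.3 0 0 0" --pt "-0.6 0 0 0" --pt "-0.9 0 0 0" --pt "-1.2 0 0 0" --pt "-1.5 0 0 0"

```text
time: 3.92
eef_pos: [0.6112, -0.1773, 0.0144]
ee_rot: [-90.0, -0.0, -84.5]
ft_force: [1.1, -1.4, 0.3]
opening: 0.0504
```

Run:
```python
from h import *
rel(f2w(-165,0),.014,95.48-180)
for n in ("side","top"):
    im,d=cams.get_image(n); cv2.imwrite(f"pics/{n}3.png",im)
    if n=="side": crop(im,150,100,320,240,4,"c_s3.png")
    else: crop(im,200,115,330,215,6,"c_t3.png")
```

```text
t 3.9167 tcp [ 0.6112 -0.1773  0.0144] fix [-175.2   -0.2] rot [-8.999e+01 -2.000e-02 -8.451e+01] F [ 1.1 -1.4  0.3] open 0.0504
cm [-1.02  0.04 -0.02] rad 0.0
```

View pics/c_s3.png

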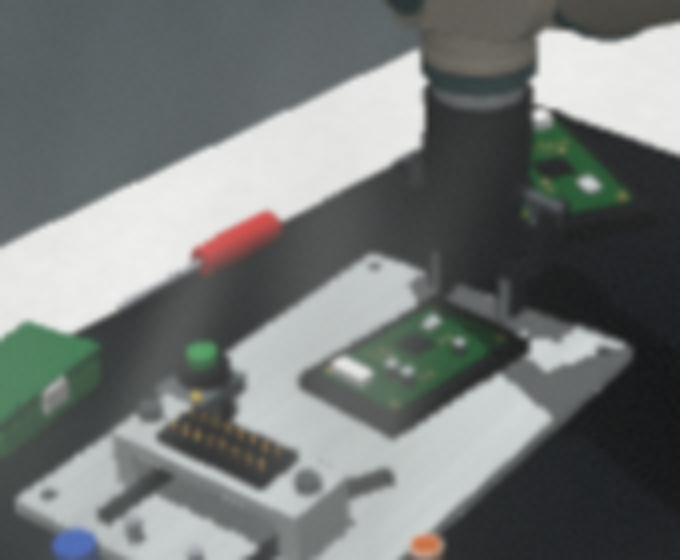

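View pics/c_t3.png

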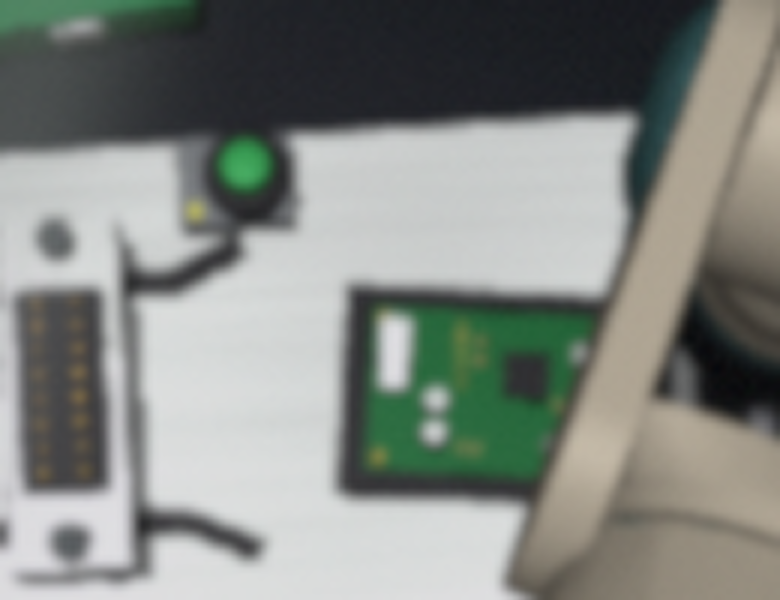

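The carrier is turning as predicted, with about 6° left relative to the plate edge. I'll keep pushing.

Call:
move_arm --pt "-0.3 0 0 0" --pt "-0.6 0 0 0" --pt "-0.9 0 0 0" --pt "-1.2 0 0 0" --pt "-1.5 0 0 0"

```text
time: 4.43
eef_pos: [0.6098, -0.1622, 0.0144]
ee_rot: [-90.0, -0.0, -84.5]
ft_force: [1.0, -2.6, -0.3]
opening: 0.0501
```

Run:
```python
from h import *
rel(f2w(-150,0),.014,95.48-180)
for n in ("side","top"):
    im,d=cams.get_image(n); cv2.imwrite(f"pics/{n}4.png",im)
    if n=="side": crop(im,180,140,300,230,6,"c_s4.png")
    else: crop(im,200,115,330,215,6,"c_t4.png")
```

```text
t 4.4333 tcp [ 0.6098 -0.1622  0.0144] fix [-160.    -0.2] rot [-8.999e+01 -1.000e-02 -8.450e+01] F [ 1.  -2.6 -0.3] open 0.0501
cm [-1.    0.04 -0.02] rad 0.0
```

View pics/c_s4.png

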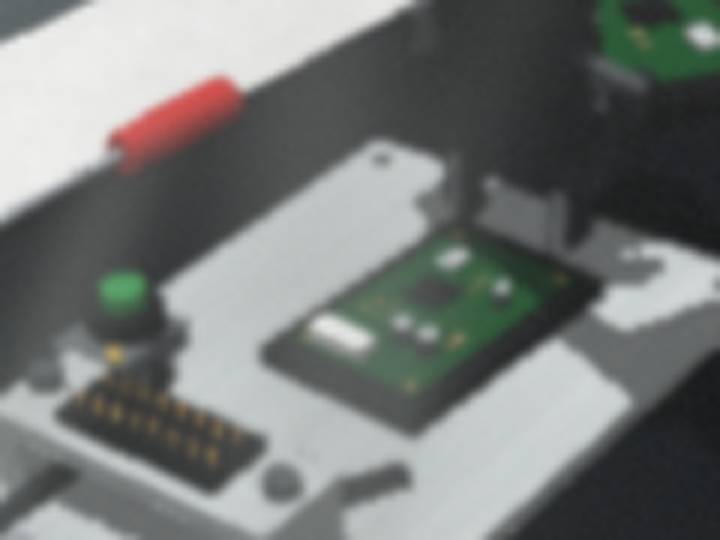

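View pics/c_t4.png

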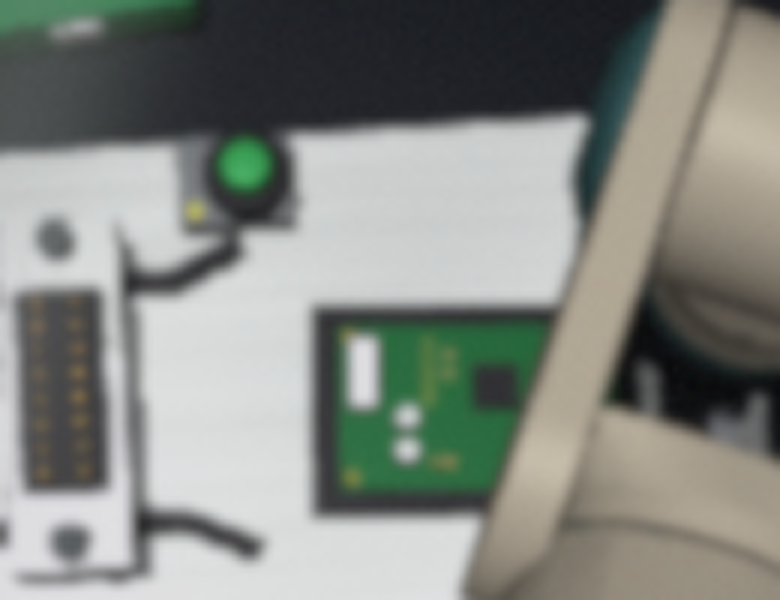

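Run:
```python
from h import *
t=unc([(313,308),(317,515)],200,115,6); W=px2w("top",t,.024); print([w2f(w).round(1) for w in W])
# flare tips rear ends & pins
t=unc([(240,247),(260,549)],200,115,6); W=px2w("top",t,.020); print([w2f(w).round(1) for w in W])
s=unc([(262,357),(415,430),(607,290)],180,140,6); W=px2w("side",s,.024); print([w2f(w).round(1) for w in W])
```

```text
[array([ -8.4, -35.5]), array([-4.3, 53.1])]
[array([ 21.1, -65.2]), array([20.5, 65.4])]
[array([ -5.8, -31.5]), array([-1.2, 56.1]), array([-137.9,   64.8])]
```

The top view puts the nose corners at fixture (-8,-35) and (-4,53). The carrier has therefore drifted about +12 mm in y and has about 2.7° left to turn. I'll back off and square it from its +y side with both fingers, which fixes its y and angle.

Call:
move_arm --pt "0.5 0 0 0" --pt "1.2 0 0 0" --pt "2.0 0 0 0" --pt "2.0 -2 0 0" --pt "2.0 -4 0 0"

```text
time: 4.95
eef_pos: [0.6105, -0.1834, 0.053]
ee_rot: [-90.2, 0.1, -84.6]
ft_force: [0.5, -0.3, 0.1]
opening: 0.0503
```

Call:
move_arm --pt "0 -2 0 0.1" --pt "0 -4 0 0.2" --pt "0 -5 0 0.3" --pt "0 -5 0 0.4" --pt "0 -5 0 0.5"

```text
time: 5.37
eef_pos: [0.6122, -0.1836, 0.1057]
ee_rot: [-89.9, 0.0, -113.5]
ft_force: [0.3, -0.5, 0.6]
opening: 0.0503
```

Run:
```python
from h import *
rel(f2w(-76,88),.12,95.48-270)
print(status.get_obs()["joints"].round(1))
```

```text
t 5.3667 tcp [ 0.6122 -0.1836  0.1057] fix [-181.6   -0.5] rot [ -89.86    0.   -113.48] F [ 0.3 -0.5  0.6] open 0.0503
cm [ -4.95  -1.46 -12.85] rad 1.065
[-20.   25.1  68.8  -0.   85.9   3.5]
```

Call:
move_arm --pt "-0.7 -0.2 -1.8 0.11" --pt "-1.4 -0.4 -3.6 0.22" --pt "-2.1 -0.6 -5.4 0.33" --pt "-2.8 -0.8 -7.2 0.44" --pt "-3.5 -1.0 -9.0 0.55"

```text
time: 5.78
eef_pos: [0.542, -0.1151, 0.1144]
ee_rot: [-90.0, -0.0, -145.0]
ft_force: [0.7, 1.5, -0.2]
opening: 0.0503
```

Run:
```python
from h import *
rel(f2w(-76,88),.12,95.48-270)
```

```text
t 5.7833 tcp [ 0.542  -0.1151  0.1144] fix [-106.7   62.8] rot [ -90.     -0.   -145.03] F [ 0.7  1.5 -0.2] open 0.0503
cm [ 0.69 -0.56 -3.91] rad 0.515
```

Call:
move_arm --pt "0.2 0 -1.0 0.11" --pt "0.4 0 -2.0 0.22" --pt "0.6 0 -3.0 0.33" --pt "0.7 0 -3.9 0.44" --pt "0.7 0 -3.9 0.515"

```text
time: 6.2
eef_pos: [0.5138, -0.0869, 0.1144]
ee_rot: [-90.0, -0.0, -174.5]
ft_force: [-1.3, 0.7, 0.4]
opening: 0.0504
```

Call:
move_arm --pt "0 1.5 0 0" --pt "0 3 0 0" --pt "0 4.5 0 0" --pt "0 6 0 0" --pt "0 7 0 0"

```text
time: 6.62
eef_pos: [0.5139, -0.0877, 0.0429]
ee_rot: [-90.0, -0.1, -174.2]
ft_force: [-0.2, 0.0, -0.6]
opening: 0.0502
```

Call:
move_arm --pt "0 0 0 0" --pt "0 0 0 0" --pt "0 0 0 0" --pt "0 0 0 0"

```text
time: 6.95
eef_pos: [0.5151, -0.0873, 0.0455]
ee_rot: [-90.0, 0.1, -174.2]
ft_force: [0.5, -0.1, -0.4]
opening: 0.0504
```

Run:
```python
from h import *
rel(f2w(-76,85),.014,95.48-270)
for n in ("side","top"):
    im,d=cams.get_image(n); cv2.imwrite(f"pics/{n}5.png",im)
    if n=="side": crop(im,180,100,320,220,5,"c_s5.png")
    else: crop(im,200,115,330,215,6,"c_t5.png")
```

```text
t 6.95 tcp [ 0.5151 -0.0873  0.0455] fix [-76.5  86.9] rot [-8.9950e+01  1.1000e-01 -1.7417e+02] F [ 0.5 -0.1 -0.4] open 0.0504
cm [-0.18  3.15 -0.05] rad 0.006
```

View pics/c_s5.png

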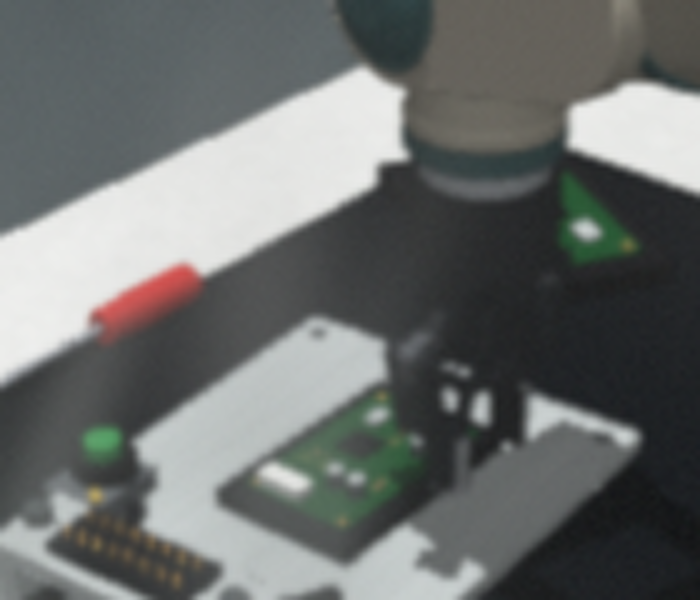

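View pics/c_t5.png

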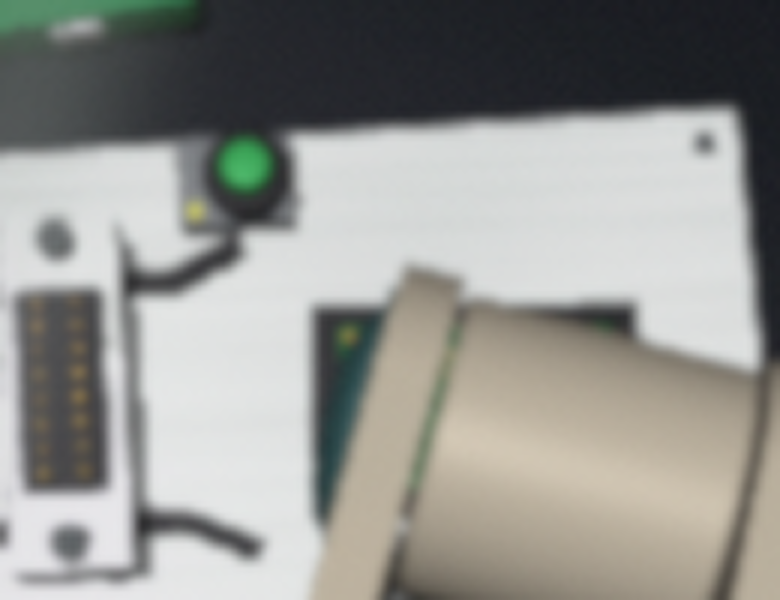

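Run:
```python
from h import *
t=unc([(313,308),(634,305)],200,115,6); W=px2w("top",t,.024); print([w2f(w).round(1) for w in W])
```

```text
[array([ -8.4, -35.5]), array([-144.6,  -27.8])]
```

Call:
move_arm --pt "0 1 0 0.0" --pt "0 2 0 0" --pt "0 2.6 0 0" --pt "0 3.0 0 0" --pt "0 3.0 0 0.006"

```text
time: 7.47
eef_pos: [0.5134, -0.0868, 0.0126]
ee_rot: [-90.0, -0.2, -174.5]
ft_force: [-0.4, 1.0, 0.2]
opening: 0.0503
```

Call:
move_arm --pt "0 0 0 0" --pt "0 0 0 0" --pt "0 0 0 0"

```text
time: 7.72
eef_pos: [0.5147, -0.0871, 0.0148]
ee_rot: [-90.0, 0.0, -174.5]
ft_force: [0.3, -0.2, -0.0]
opening: 0.0499
```

Run:
```python
from h import *
rel(f2w(-76,56),.014,95.48-270)
im,d=cams.get_image("side"); cv2.imwrite("pics/side6.png",im); crop(im,190,140,320,230,6,"c_s6.png")
```

```text
t 7.7167 tcp [ 0.5147 -0.0871  0.0148] fix [-76.2  87.2] rot [-8.9980e+01  5.0000e-02 -1.7451e+02] F [ 0.3 -0.2 -0. ] open 0.0499
cm [-3.12  0.08 -0.02] rad 0.0
```

View pics/c_s6.png

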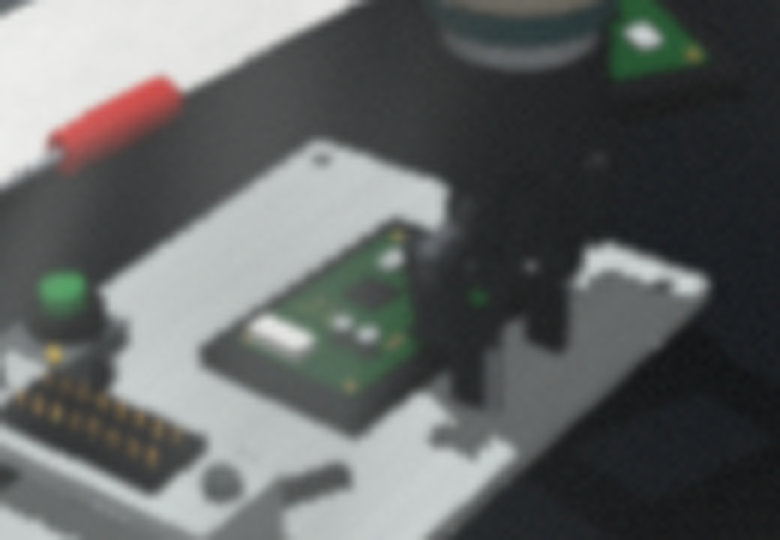

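Call:
move_arm --pt "-0.3 0 0 0" --pt "-0.7 0 0 0" --pt "-1.1 0 0 0" --pt "-1.4 0 0 0" --pt "-1.6 0 0 0"

```text
time: 8.18
eef_pos: [0.5309, -0.0854, 0.0143]
ee_rot: [-90.0, 0.0, -174.5]
ft_force: [0.2, -0.3, -0.5]
opening: 0.0503
```

Call:
move_arm --pt "-0.3 0 0 0" --pt "-0.6 0 0 0" --pt "-0.9 0 0 0" --pt "-1.2 0 0 0" --pt "-1.45 0 0 0"

```text
time: 8.6
eef_pos: [0.5449, -0.084, 0.0142]
ee_rot: [-90.0, -0.0, -174.5]
ft_force: [-2.2, -0.6, 1.2]
opening: 0.0501
```

Run:
```python
from h import *
rel(f2w(-76,56),.014,95.48-270)
for n in ("side","top"):
    im,d=cams.get_image(n); cv2.imwrite(f"pics/{n}7.png",im)
    if n=="side": crop(im,190,140,320,230,6,"c_s7.png")
    else: crop(im,200,115,330,215,6,"c_t7.png")
```

```text
t 8.6 tcp [ 0.5449 -0.084   0.0142] fix [-76.   56.9] rot [-9.0000e+01 -2.0000e-02 -1.7451e+02] F [-2.2 -0.6  1.2] open 0.0501
cm [-0.09  0.02 -0.  ] rad 0.0
```

View pics/c_s7.png

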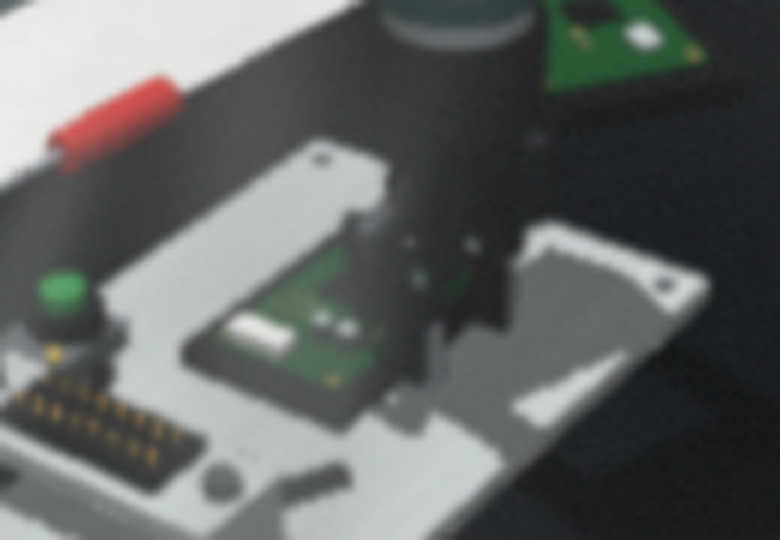

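View pics/c_t7.png

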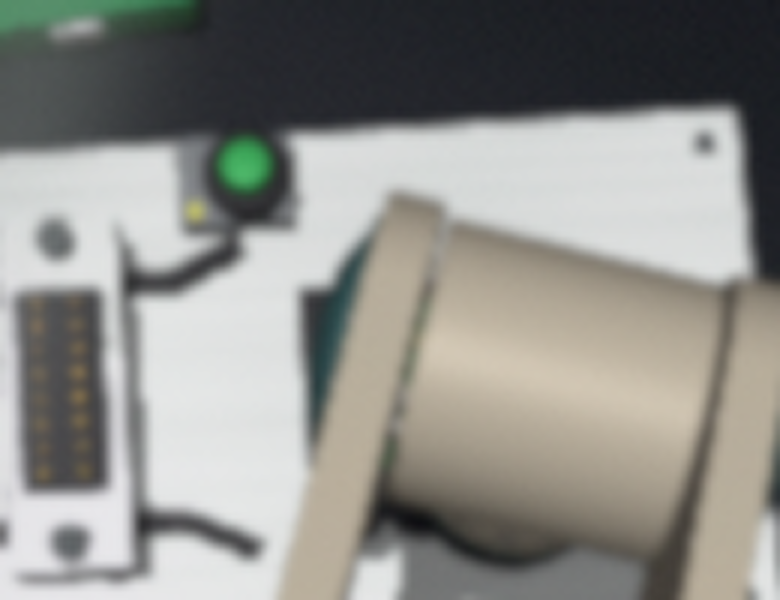

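Run:
```python
from h import *
t=unc([(302,290)],200,115,6); W=px2w("top",t,.024); print([w2f(w).round(1) for w in W])
s=unc([(183,352),(343,427)],190,140,6); W=px2w("side",s,.024); print([w2f(w).round(1) for w in W])
```

```text
[array([ -4.2, -43.6])]
[array([ -4. , -40.9]), array([ 0. , 50.6])]
```

Call:
move_arm --pt "0.5 0 0 0" --pt "1.2 0 0 0" --pt "2.0 0 0 0" --pt "2.5 -2 0 0" --pt "2.5 -4 0 0"

```text
time: 9.12
eef_pos: [0.5172, -0.0863, 0.0533]
ee_rot: [-90.1, -0.2, -174.5]
ft_force: [0.3, 0.7, 0.8]
opening: 0.0504
```

Call:
move_arm --pt "0 -2.5 0 -0.1" --pt "0 -5 0 -0.2" --pt "0.5 -6 1 -0.3" --pt "1 -6 3 -0.4" --pt "1.5 -6 5 -0.5"

```text
time: 9.53
eef_pos: [0.5094, -0.1381, 0.1156]
ee_rot: [-89.9, 0.1, -145.5]
ft_force: [-0.2, 0.6, -0.5]
opening: 0.0502
```

Run:
```python
from h import *
rel(f2w(-190,0),.12,95.48-180)
im,d=cams.get_image("top"); cv2.imwrite("pics/top8.png",im); crop(im,200,115,330,215,6,"c_t8.png")
```

```text
t 9.5333 tcp [ 0.5094 -0.1381  0.1156] fix [-126.4   97.4] rot [-8.9880e+01  9.0000e-02 -1.4551e+02] F [-0.2  0.6 -0.5] open 0.0502
cm [-5.43 -0.41 10.28] rad -1.064
```

View pics/c_t8.png

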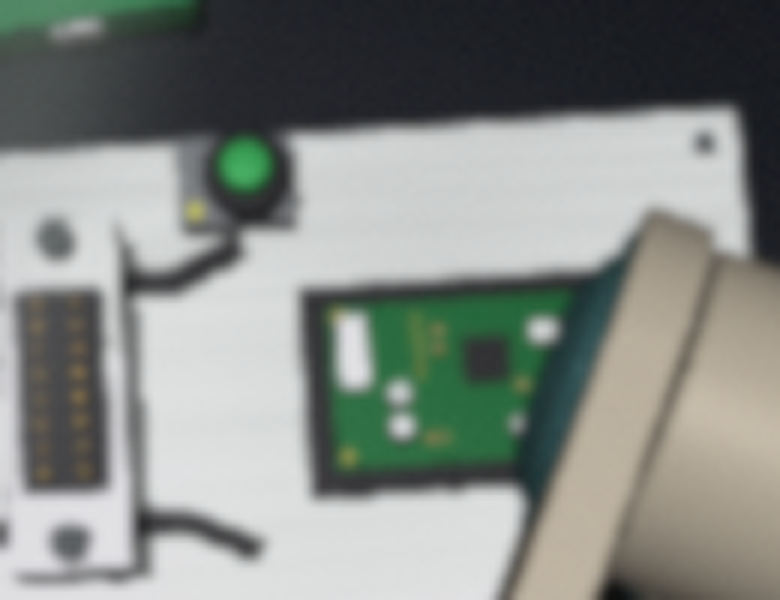

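Run:
```python
from h import *
t=unc([(303,291),(314,494),(585,276)],200,115,6); W=px2w("top",t,.024); print([w2f(w).round(1) for w in W])
```

```text
[array([ -4.6, -43.1]), array([-3.6, 44.2]), array([-124.9,  -41.8])]
```

Call:
move_arm --pt "-0.9 0 1.7 -0.11" --pt "-1.8 0 3.4 -0.22" --pt "-2.7 0 5.1 -0.33" --pt "-3.6 0 6.8 -0.44" --pt "-4.5 0 8.5 -0.55"

```text
time: 10.0
eef_pos: [0.5947, -0.1832, 0.1142]
ee_rot: [-90.0, -0.0, -114.1]
ft_force: [0.7, 0.2, 0.8]
opening: 0.0497
```

Run:
```python
from h import *
rel(f2w(-175,0),.12,95.48-180)
```

```text
t 10.0 tcp [ 0.5947 -0.1832  0.1142] fix [-179.5   16.8] rot [ -90.02   -0.   -114.09] F [0.7 0.2 0.8] open 0.0497
cm [-1.22 -0.58  1.24] rad -0.516
```

The carrier is now centred (y about +0.5 mm) and within about 1°. Its nose is at x of about -4. Back behind it.

Call:
move_arm --pt "-0.4 0 0.4 -0.11" --pt "-0.8 0 0.8 -0.22" --pt "-1.0 0 1.2 -0.33" --pt "-1.0 0 1.24 -0.44" --pt "-1.0 0 1.24 -0.516"

```text
time: 10.42
eef_pos: [0.6096, -0.1787, 0.114]
ee_rot: [-90.0, 0.0, -84.5]
ft_force: [-0.4, 0.5, -0.2]
opening: 0.0502
```

Call:
move_arm --pt "0 2 0 0" --pt "0 4 0 0" --pt "0 6 0 0" --pt "0 7.5 0 0" --pt "0 8.5 0 0"

```text
time: 10.83
eef_pos: [0.6085, -0.1784, 0.0271]
ee_rot: [-90.2, 0.1, -84.8]
ft_force: [0.3, -0.1, -0.2]
opening: 0.0503
```

Call:
move_arm --pt "0 0 0 0" --pt "0 0 0 0" --pt "0 0 0 0" --pt "0 0 0 0"

```text
time: 11.17
eef_pos: [0.6109, -0.1791, 0.031]
ee_rot: [-89.9, -0.1, -84.8]
ft_force: [-0.0, 0.3, 0.0]
opening: 0.0502
```

Run:
```python
from h import *
rel(f2w(-177,0.5),.014,95.48-180)
```

```text
t 11.1667 tcp [ 0.6109 -0.1791  0.031 ] fix [-177.     0.3] rot [-8.986e+01 -7.000e-02 -8.479e+01] F [-0.   0.3  0. ] open 0.0502
cm [-0.    1.7  -0.02] rad -0.005
```

Call:
move_arm --pt "0 0.5 0 0" --pt "0 1.0 0 0" --pt "0 1.4 0 -0.005" --pt "0 1.6 0 -0.005" --pt "0 1.6 0 -0.005"

```text
time: 11.58
eef_pos: [0.6096, -0.1786, 0.0122]
ee_rot: [-90.1, 0.0, -84.5]
ft_force: [0.2, 0.0, -1.1]
opening: 0.0502
```

Call:
move_arm --pt "0 0 0 0" --pt "0 0 0 0" --pt "0 0 0 0"

```text
time: 11.83
eef_pos: [0.6103, -0.1789, 0.0136]
ee_rot: [-90.0, -0.0, -84.5]
ft_force: [0.6, -0.7, 0.5]
opening: 0.0502
```

Run:
```python
from h import *
rel(f2w(-157,0),.014,95.48-180)
```

```text
t 11.8333 tcp [ 0.6103 -0.1789  0.0136] fix [-176.7    0.9] rot [-8.998e+01 -2.000e-02 -8.450e+01] F [ 0.6 -0.7  0.5] open 0.0502
cm [-1.97 -0.04  0.09] rad 0.0
```

Call:
move_arm --pt "-0.4 0 0.02 0" --pt "-0.8 0 0.04 0" --pt "-1.2 0 0.06 0" --pt "-1.6 0 0.08 0" --pt "-2.0 0 0.08 0"

```text
time: 12.25
eef_pos: [0.609, -0.1582, 0.0133]
ee_rot: [-90.0, -0.0, -84.5]
ft_force: [0.2, 0.6, -0.3]
opening: 0.0502
```

Call:
move_arm --pt "-0.5 0 0 0" --pt "-1.0 0 0 0" --pt "-1.5 0 0 0" --pt "-2.0 0 0 0" --pt "-2.5 0 0 0"

```text
time: 12.67
eef_pos: [0.6065, -0.1335, 0.0133]
ee_rot: [-90.0, -0.0, -84.5]
ft_force: [-0.1, -1.2, -0.2]
opening: 0.0504
```

Run:
```python
from h import *
rel(f2w(-1,0),.014,95.48-180)
for n in ("side","top"):
    im,d=cams.get_image(n); cv2.imwrite(f"pics/{n}9.png",im)
    if n=="side": crop(im,180,140,310,230,6,"c_s9.png")
    else: crop(im,180,115,310,215,6,"c_t9.png")
```

```text
t 12.6667 tcp [ 0.6065 -0.1335  0.0133] fix [-131.2    0.3] rot [-9.00e+01 -1.00e-02 -8.45e+01] F [-0.1 -1.2 -0.2] open 0.0504
cm [-13.02  -0.07   0.04] rad 0.0
```

View pics/c_s9.png

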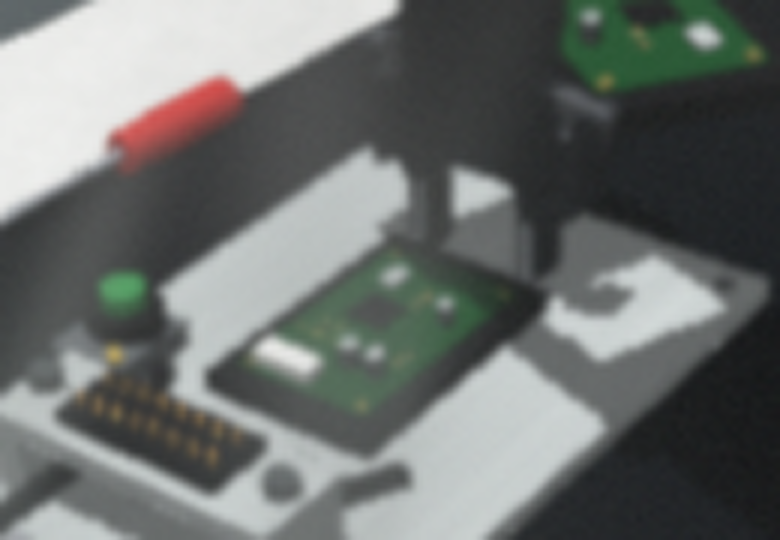

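View pics/c_t9.png

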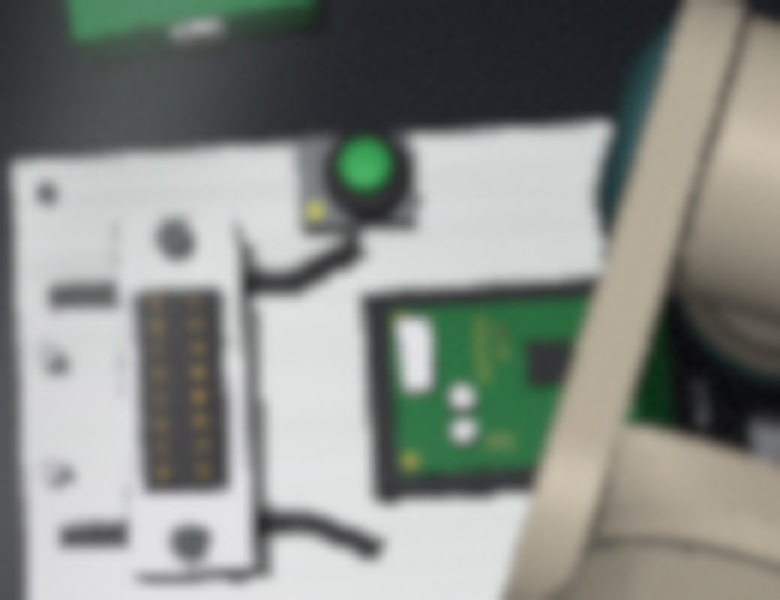

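Run:
```python
from h import *
t=unc([(364,298),(377,498)],180,115,6); W=px2w("top",t,.024); print([w2f(w).round(1) for w in W])
```

```text
[array([ 20.6, -41.8]), array([20.4, 44.3])]
```

Call:
move_arm --pt "-0.4 0 0 0" --pt "-0.8 0 0 0" --pt "-1.2 0 0 0" --pt "-1.6 0 0 0" --pt "-2.0 0 0 0"

```text
time: 13.18
eef_pos: [0.6047, -0.1137, 0.0133]
ee_rot: [-90.0, -0.0, -84.5]
ft_force: [1.4, -1.5, 0.2]
opening: 0.0501
```

Call:
move_arm --pt "-0.4 0 0 0" --pt "-0.8 0 0 0" --pt "-1.2 0 0 0" --pt "-1.6 0 0 0" --pt "-2.0 0 0 0"

```text
time: 13.6
eef_pos: [0.6027, -0.0937, 0.0134]
ee_rot: [-90.0, -0.0, -84.5]
ft_force: [-0.2, -1.6, 0.8]
opening: 0.0501
```

Run:
```python
from h import *
rel(f2w(-1,0),.014,95.48-180)
for n in ("side","top"):
    im,d=cams.get_image(n); cv2.imwrite(f"pics/{n}10.png",im)
    if n=="side": crop(im,180,140,310,230,6,"c_s10.png")
    else: crop(im,180,115,310,215,6,"c_t10.png")
```

```text
t 13.6 tcp [ 0.6027 -0.0937  0.0134] fix [-91.2   0.3] rot [-8.999e+01 -1.000e-02 -8.450e+01] F [-0.2 -1.6  0.8] open 0.0501
cm [-9.02 -0.06  0.03] rad 0.0
```

View pics/c_s10.png

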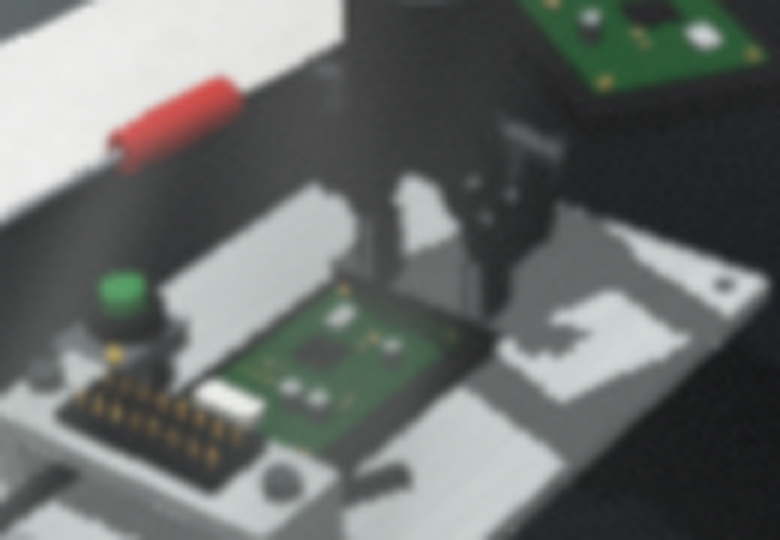

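View pics/c_t10.png

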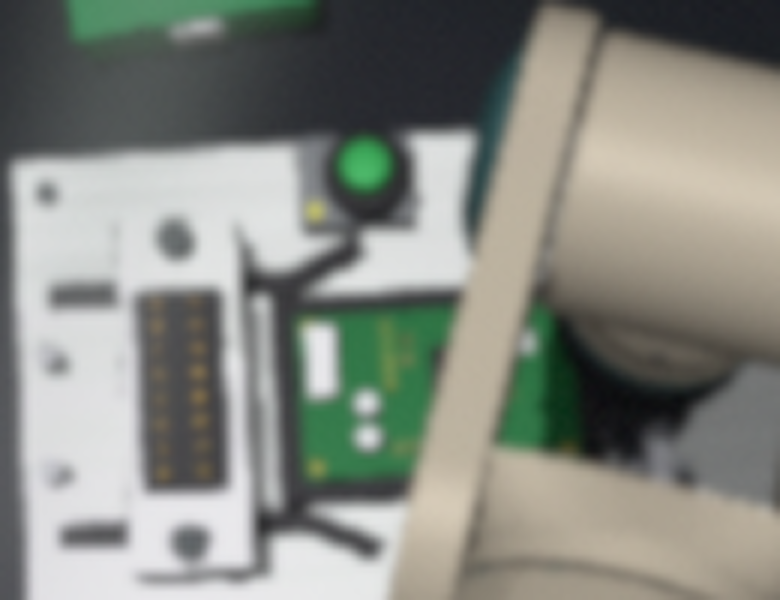

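The nose is between the rails with no side force. Continuing under the bridge.

Call:
move_arm --pt "-0.5 0 0 0" --pt "-1.0 0 0 0" --pt "-1.5 0 0 0" --pt "-2.0 0 0 0" --pt "-2.5 0 0 0"

```text
time: 14.12
eef_pos: [0.6002, -0.0687, 0.0132]
ee_rot: [-90.0, -0.0, -84.5]
ft_force: [0.6, -1.9, -0.2]
opening: 0.0499
```

Call:
move_arm --pt "-0.5 0 0 0" --pt "-1.0 0 0 0" --pt "-1.5 0 0 0" --pt "-2.0 0 0 0" --pt "-2.5 0 0 0"

```text
time: 14.53
eef_pos: [0.5979, -0.0438, 0.0133]
ee_rot: [-90.0, -0.0, -84.5]
ft_force: [0.7, -2.4, -0.3]
opening: 0.0504
```

Call:
move_arm --pt "-0.5 0 0 0" --pt "-1.0 0 0 0" --pt "-1.5 0 0 0" --pt "-2.0 0 0 0" --pt "-2.4 0 0 0"

```text
time: 14.95
eef_pos: [0.5956, -0.0198, 0.0133]
ee_rot: [-90.0, -0.0, -84.5]
ft_force: [-0.1, -1.1, 0.4]
opening: 0.0502
```

Run:
```python
from h import *
rel(f2w(-1,0),.014,95.48-180)
```

```text
t 14.95 tcp [ 0.5956 -0.0198  0.0133] fix [-17.    0.4] rot [-90.    -0.   -84.49] F [-0.1 -1.1  0.4] open 0.0502
cm [-1.6  -0.07  0.04] rad 0.001
```

Call:
move_arm --pt "-0.3 0 0 0" --pt "-0.6 0 0 0" --pt "-0.9 0 0 0" --pt "-1.2 0 0 0"

```text
time: 15.28
eef_pos: [0.5944, -0.0083, 0.0132]
ee_rot: [-90.0, -0.0, -84.5]
ft_force: [-0.3, -2.1, -0.3]
opening: 0.0501
```

Call:
move_arm --pt "-0.1 0 0 0" --pt "-0.2 0 0 0" --pt "-0.3 0 0 0"

```text
time: 15.53
eef_pos: [0.5942, -0.0055, 0.0133]
ee_rot: [-90.0, -0.0, -84.5]
ft_force: [0.1, -0.8, -0.2]
opening: 0.0505
```

Run:
```python
from h import *
rel(f2w(-1,0),.014,95.48-180)
for n in ("side","top"):
    im,d=cams.get_image(n); cv2.imwrite(f"pics/{n}11.png",im)
    if n=="side": crop(im,150,150,280,250,6,"c_s11.png")
    else: crop(im,180,115,310,215,6,"c_t11.png")
```

```text
t 15.5333 tcp [ 0.5942 -0.0055  0.0133] fix [-2.6  0.4] rot [-9.000e+01 -1.000e-02 -8.451e+01] F [ 0.1 -0.8 -0.2] open 0.0505
cm [-0.16 -0.07  0.04] rad 0.0
```

View pics/c_s11.png

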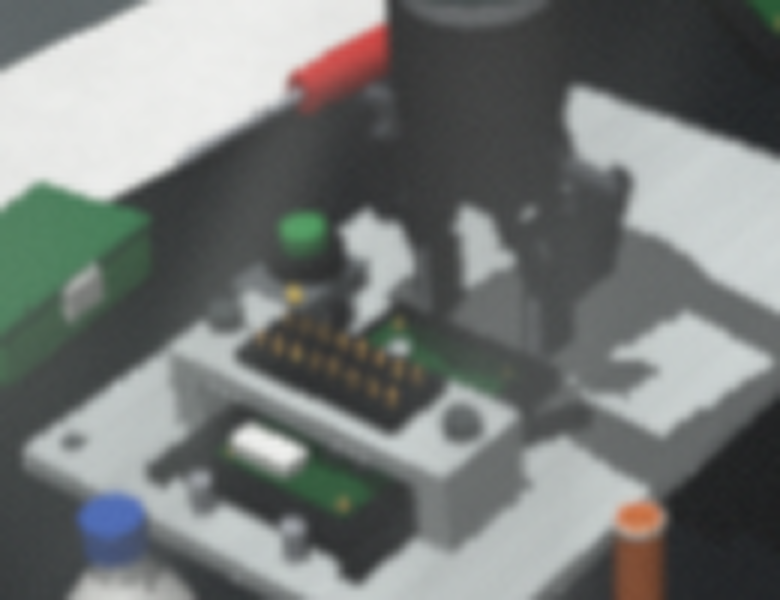

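View pics/c_t11.png

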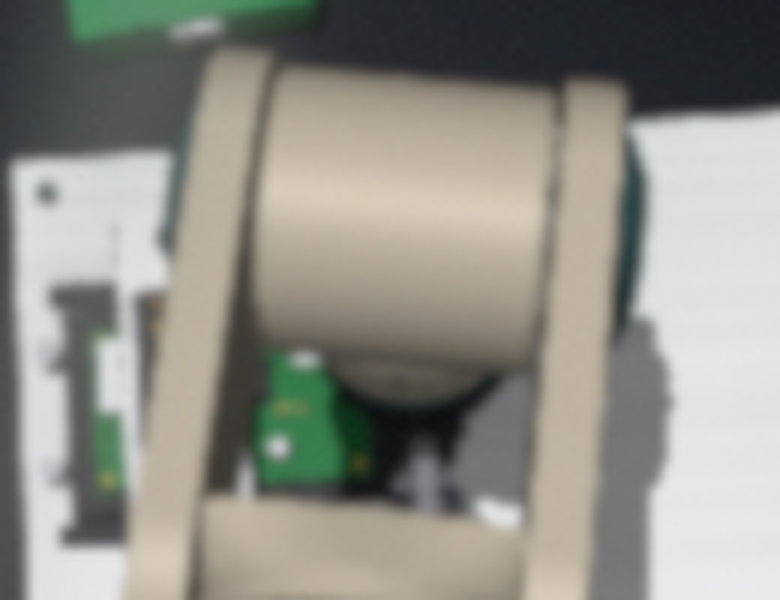

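Nose is within a few mm of the pins. I'll creep until the force rises.

Call:
move_arm --pt "-0.08 0 0 0" --pt "-0.15 0 0 0"

```text
time: 15.8
eef_pos: [0.5941, -0.0042, 0.0133]
ee_rot: [-90.0, -0.0, -84.5]
ft_force: [0.3, -3.3, -0.5]
opening: 0.0499
```

Call:
move_arm --pt "-0.08 0 0 0" --pt "-0.15 0 0 0"

```text
time: 15.97
eef_pos: [0.594, -0.004, 0.0133]
ee_rot: [-90.0, -0.2, -84.5]
ft_force: [-0.4, -9.2, -1.0]
opening: 0.0502
```

Call:
move_arm --pt "-0.05 0 0 0" --pt "-0.1 0 0 0" --pt "-0.1 0 0 0" --pt "-0.1 0 0 0"

```text
time: 16.3
eef_pos: [0.594, -0.0039, 0.0133]
ee_rot: [-90.0, -0.2, -84.6]
ft_force: [0.2, -10.6, 0.2]
opening: 0.05
```

Run:
```python
from h import *
rel(f2w(-1,0),.014,95.48-180)
o=status.get_obs();print(o["wrist_torque"])
im,d=cams.get_image("side"); cv2.imwrite("pics/side12.png",im); crop(im,160,190,250,250,8,"c_s12.png")
```

```text
t 16.3 tcp [ 0.594  -0.0039  0.0133] fix [-0.9  0.4] rot [-90.    -0.22 -84.56] F [  0.2 -10.6   0.2] open 0.05
cm [ 0.01 -0.07  0.04] rad -0.001
[-1.77874706 -0.1151444  -0.00721157]
```

View pics/c_s12.png

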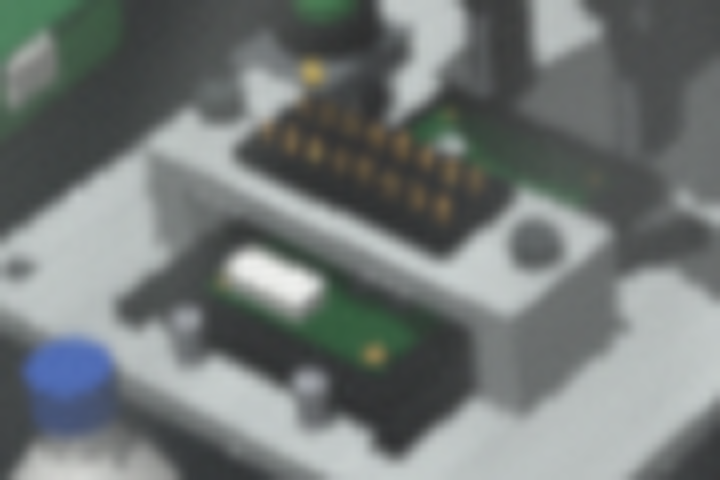

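The TCP stalls at fixture x = -0.9, with -1 predicted, at about 11 N. The side view shows the nose touching both pins. Retreating, then closing the fingers for the button.

Call:
move_arm --pt "0.4 0 0 0" --pt "1.0 0 0 0" --pt "2.0 0 0 0" --pt "3.0 0 0 0" --pt "3.0 0 0 0"

```text
time: 16.77
eef_pos: [0.5969, -0.0334, 0.0134]
ee_rot: [-90.0, -0.0, -84.6]
ft_force: [0.4, -0.7, 0.0]
opening: 0.0501
```

Call:
move_arm --pt "0 -2 0 0" --pt "0 -4 0 0" --pt "0 -6 0 0" --pt "0 -7 0 0" --pt "0 -7 0 0"

```text
time: 17.18
eef_pos: [0.5983, -0.0316, 0.0863]
ee_rot: [-89.7, -0.1, -84.5]
ft_force: [-0.3, 0.5, -0.6]
opening: 0.0505
```

Run:
```python
from h import *
print(f2w(15,-93))
rel(f2w(15,-93),.085,95.48-180)
```

```text
[0.68544248 0.02091278]
t 17.1833 tcp [ 0.5983 -0.0316  0.0863] fix [-28.9  -1.2] rot [-8.97e+01 -6.00e-02 -8.45e+01] F [-0.3  0.5 -0.6] open 0.0505
cm [-4.39  0.17  9.18] rad 0.0
```

Call:
move_arm --pt "-0.5 0 1.5 0" --pt "-1.5 0 3.5 0" --pt "-2.8 0 6.0 0" --pt "-3.8 0 8.0 0" --pt "-4.5 0 9.2 0" --claw 255

```text
time: 17.6
eef_pos: [0.6846, 0.0235, 0.081]
ee_rot: [-90.1, 0.0, -84.5]
ft_force: [-0.7, -0.4, 0.3]
opening: 0.0
```

Call:
move_arm --pt "0 0 0 0" --pt "0 0 0 0" --pt "0 0 0 0" --pt "0 0 0 0" --pt "0 0 0 0"

```text
time: 18.02
eef_pos: [0.6835, 0.0216, 0.0833]
ee_rot: [-90.0, -0.0, -84.5]
ft_force: [0.5, 0.1, 0.1]
opening: 0.0001
```

Run:
```python
from h import *
rel(f2w(15,-93),.050,95.48-180)
for n in ("side","top"):
    im,d=cams.get_image(n); cv2.imwrite(f"pics/{n}13.png",im)
    if n=="side": crop(im,150,130,280,230,6,"c_s13.png")
    else: crop(im,170,90,330,215,5,"c_t13.png")
```

```text
t 18.0167 tcp [0.6835 0.0216 0.0833] fix [ 15.8 -91.1] rot [-9.002e+01 -1.000e-02 -8.454e+01] F [0.5 0.1 0.1] open 0.0001
cm [0.08 3.33 0.19] rad -0.0
```

View pics/c_s13.png

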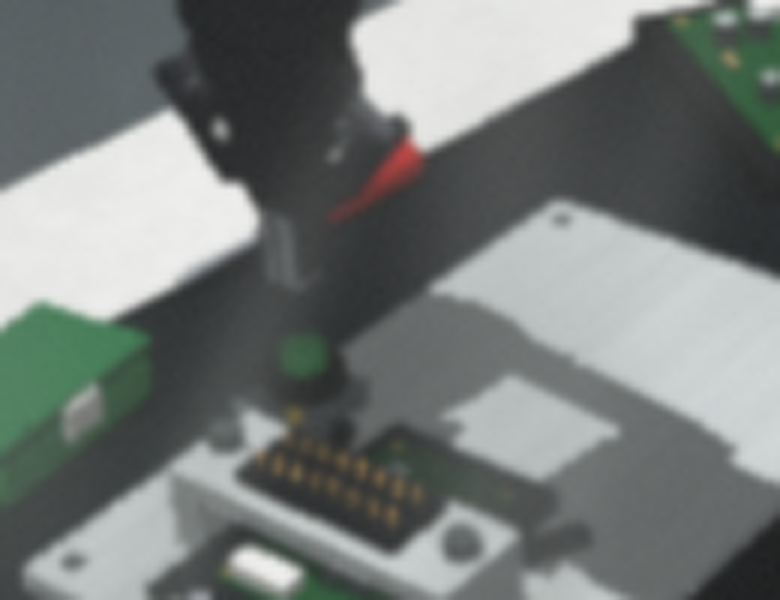

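View pics/c_t13.png

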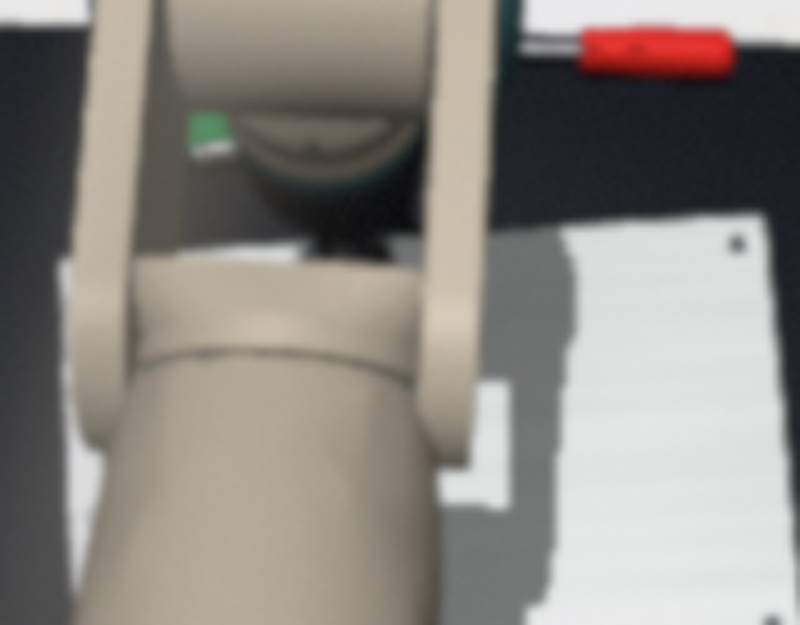

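Call:
move_arm --pt "0 0.8 0.1 0" --pt "0.05 1.6 0.2 0" --pt "0.05 2.4 0.27 0" --pt "0.05 3.0 0.27 0" --pt "0.05 3.2 0.27 0"

```text
time: 18.53
eef_pos: [0.6857, 0.022, 0.0488]
ee_rot: [-90.2, 0.0, -84.5]
ft_force: [-0.1, 1.1, -0.8]
opening: 0.0
```

Call:
move_arm --pt "0 0 0 0" --pt "0 0 0 0" --pt "0 0 0 0" --pt "0 0 0 0"

```text
time: 18.87
eef_pos: [0.687, 0.022, 0.052]
ee_rot: [-89.9, -0.0, -84.5]
ft_force: [-0.0, -0.0, -0.4]
opening: 0.0002
```

Run:
```python
from h import *
rel([.6863,.0210],.044,95.48-180)
im,d=cams.get_image("side"); cv2.imwrite("pics/side14.png",im); crop(im,170,140,240,200,10,"c_s14.png")
```

```text
t 18.8667 tcp [0.687 0.022 0.052] fix [ 15.9 -94.7] rot [-8.994e+01 -1.000e-02 -8.450e+01] F [-0.  -0.  -0.4] open 0.0002
cm [ 0.09  0.8  -0.08] rad 0.0
```

View pics/c_s14.png

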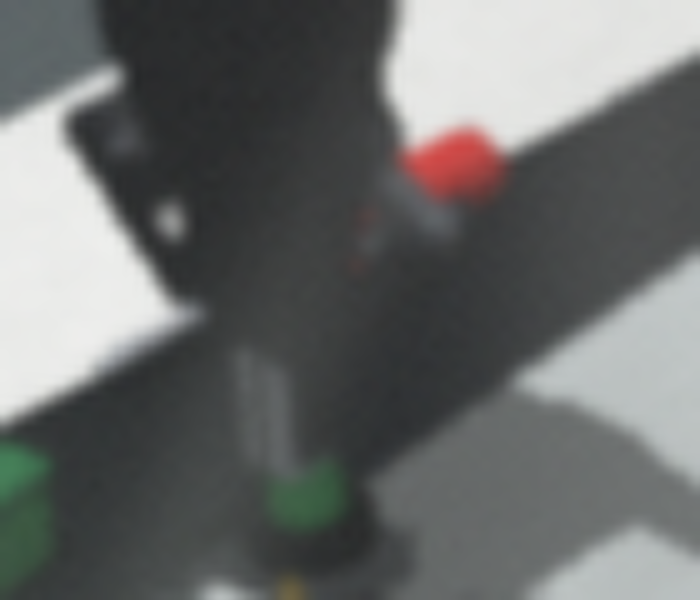

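Run:
```python
from h import *
p=w2px("side",[[.687,.022,.052],[.6863,.021,.044],[.6854,.0209,.044]]); print(((p-[170,140]+.5)*10-.5).round())
```

```text
[[296. 470.]
 [303. 494.]
 [305. 495.]]
```

Call:
move_arm --pt "0.05 0.2 -0.05 0" --pt "0.05 0.4 -0.05 0" --pt "0.05 0.6 -0.05 0" --pt "0.05 0.8 -0.05 0"

```text
time: 19.25
eef_pos: [0.6865, 0.0213, 0.0436]
ee_rot: [-90.0, -0.0, -84.5]
ft_force: [-1.8, -0.6, 4.5]
opening: -0.0002
```

Call:
move_arm --pt "0 0.15 0 0" --pt "0 0.3 0 0" --pt "0 0.45 0 0"

```text
time: 19.5
eef_pos: [0.6867, 0.0213, 0.0418]
ee_rot: [-89.9, -0.0, -84.5]
ft_force: [-10.3, -0.5, 22.3]
opening: -0.0001
```

Call:
move_arm --pt "0 0.1 0 0" --pt "0 0.2 0 0" --pt "0 0.2 0 0"

```text
time: 19.75
eef_pos: [0.6868, 0.0213, 0.0417]
ee_rot: [-89.9, -0.0, -84.5]
ft_force: [-13.6, -0.3, 25.2]
opening: 0.0001
```

Run:
```python
from h import *
o=status.get_obs(); print(o["eef_pos"],o["ft_force"],o["wrist_torque"])
im,d=cams.get_image("side"); cv2.imwrite("pics/side15.png",im); crop(im,165,135,245,200,10,"c_s15.png")
im,d=cams.get_image("top"); cv2.imwrite("pics/top15.png",im)
```

```text
[0.6867676  0.02133607 0.04171264] [-13.55364991  -0.33145856  25.20736251] [-0.02610927  2.35410141 -0.02109238]
```

View pics/c_s15.png

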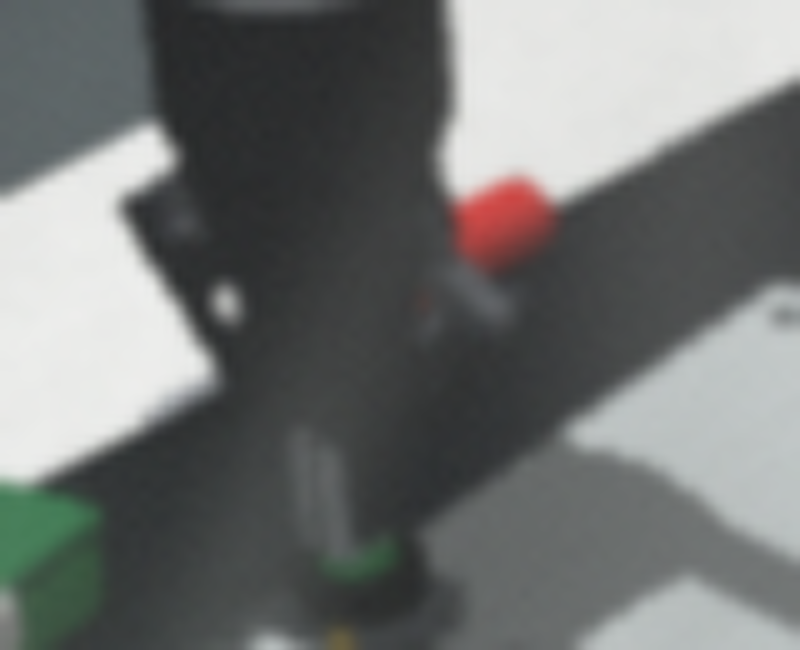

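View pics/top15.png

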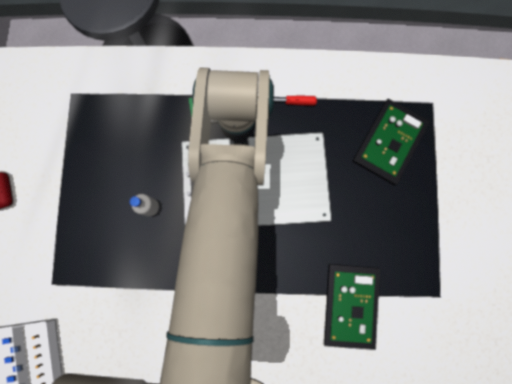

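At z=0.0417 the force is 25 N, so the button could be bottomed out or blocked short. I'll rise in small steps and read force against height to tell which.

Call:
move_arm --pt "0 -0.2 0 0" --pt "0 -0.4 0 0" --pt "0 -0.4 0 0" --pt "0 -0.4 0 0"

```text
time: 20.18
eef_pos: [0.6866, 0.0213, 0.042]
ee_rot: [-89.9, -0.0, -84.5]
ft_force: [-2.7, -0.3, 7.2]
opening: 0.0002
```

Call:
move_arm --pt "0 -0.15 0 0" --pt "0 -0.15 0 0" --pt "0 -0.15 0 0"

```text
time: 20.43
eef_pos: [0.6865, 0.0213, 0.0426]
ee_rot: [-90.0, -0.0, -84.5]
ft_force: [-0.1, -1.4, 5.4]
opening: 0.0003
```

Call:
move_arm --pt "0 -0.15 0 0" --pt "0 -0.15 0 0" --pt "0 -0.15 0 0"

```text
time: 20.68
eef_pos: [0.6865, 0.0213, 0.0439]
ee_rot: [-90.0, -0.0, -84.5]
ft_force: [0.4, -1.4, 3.3]
opening: -0.0001
```

Call:
move_arm --pt "0 -0.15 0 0" --pt "0 -0.15 0 0" --pt "0 -0.15 0 0"

```text
time: 20.93
eef_pos: [0.6864, 0.0213, 0.0453]
ee_rot: [-90.0, -0.0, -84.5]
ft_force: [1.3, -0.8, 2.7]
opening: -0.0
```

Call:
move_arm --pt "0 -0.15 0 0" --pt "0 -0.15 0 0" --pt "0 -0.15 0 0"

```text
time: 21.18
eef_pos: [0.6861, 0.0215, 0.0466]
ee_rot: [-90.0, 0.0, -84.5]
ft_force: [1.1, 0.3, 2.4]
opening: -0.0
```

The force runs 5.4 → 3.3 → 2.7 → 2.4 N over z 0.0426 → 0.0466, which matches the button's own spring with bottom-out near 0.042. That means it was fully pressed, and the tips sit about 4 mm below the TCP reading. Releasing now and checking.

Call:
move_arm --pt "0 -0.5 0 0" --pt "0 -1.5 0 0" --pt "0 -3.5 0 0" --pt "0 -6.0 0 0" --pt "0 -8.0 0 0"

```text
time: 21.6
eef_pos: [0.6861, 0.0216, 0.1287]
ee_rot: [-90.0, 0.0, -84.5]
ft_force: [0.1, 0.5, -0.5]
opening: 0.0001
```

Call:
move_arm --pt "1 -2 0 0" --pt "4 -3 0 0" --pt "8 -3 0 0" --pt "12 -3 0 0" --pt "16 -3 0 0"

```text
time: 22.02
eef_pos: [0.7014, -0.139, 0.1578]
ee_rot: [-90.0, 0.0, -84.4]
ft_force: [1.0, 0.2, -0.3]
opening: 0.0001
```

Call:
move_arm --pt "3 0 0 0" --pt "6 0 0 0" --pt "8 0 0 0" --pt "8 0 0 0" --pt "8 0 0 0"

```text
time: 22.43
eef_pos: [0.7089, -0.2182, 0.1567]
ee_rot: [-90.0, 0.0, -84.6]
ft_force: [0.3, 0.8, -0.2]
opening: 0.0
```

Run:
```python
from h import *
rel([.6863,.0210],.044,95.48-180)
im,d=cams.get_image("side"); cv2.imwrite("pics/side16.png",im); crop(im,140,140,300,260,5,"c_s16.png")
im,d=cams.get_image("top"); cv2.imwrite("pics/top16.png",im); crop(im,120,85,330,250,3.8,"c_t16.png")
```

```text
t 22.4333 tcp [ 0.7089 -0.2182  0.1567] fix [-225.3  -93.5] rot [-9.004e+01  4.000e-02 -8.459e+01] F [ 0.3  0.8 -0.2] open 0.0
cm [-2.402e+01  1.128e+01  2.000e-02] rad -0.001
```

View pics/c_s16.png

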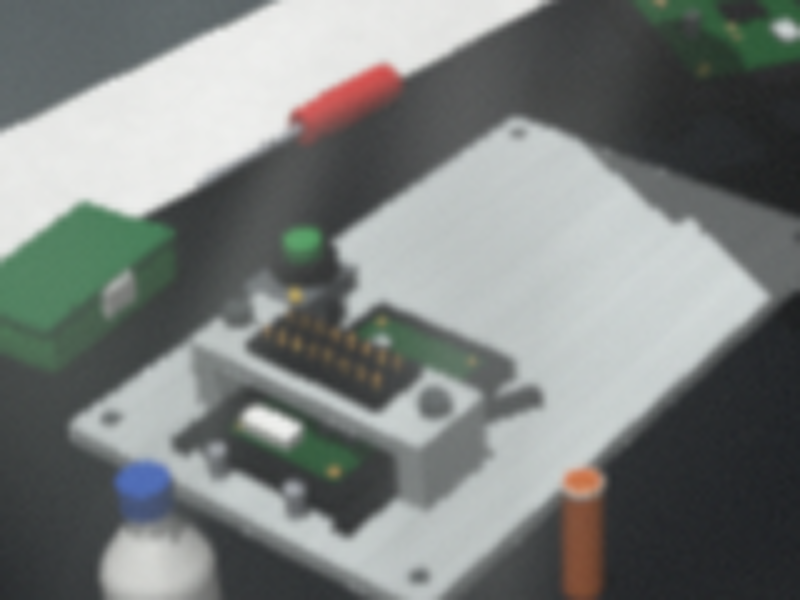

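View pics/c_t16.png

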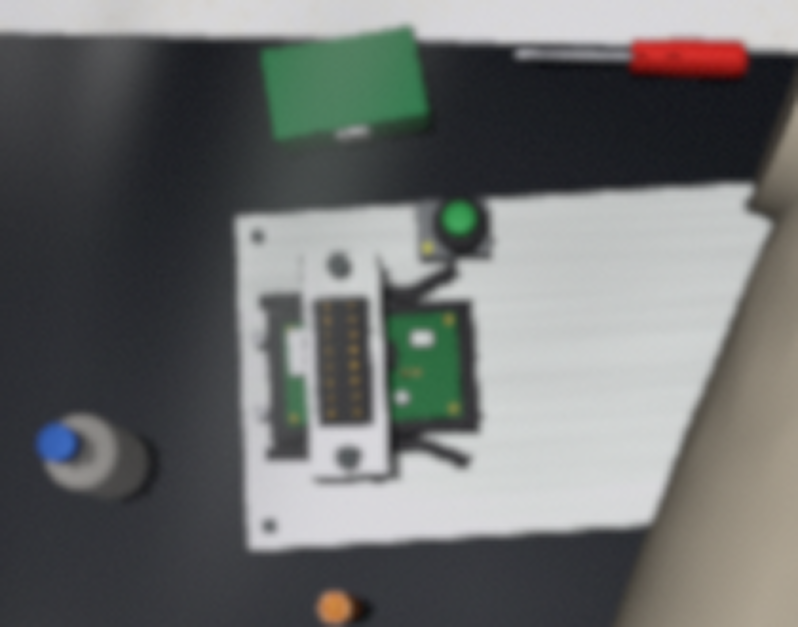

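Run:
```python
from h import *
W=px2w("top",unc([(471,301),(479,431)],120,85,3.8),.024); print([w2f(w).round(1) for w in W])
im=cv2.imread("pics/top16.png"); crop(im,180,150,260,215,10,"c_t17.png")
```

```text
[array([ 12.1, -42.3]), array([12.2, 46. ])]
```

View pics/c_t17.png

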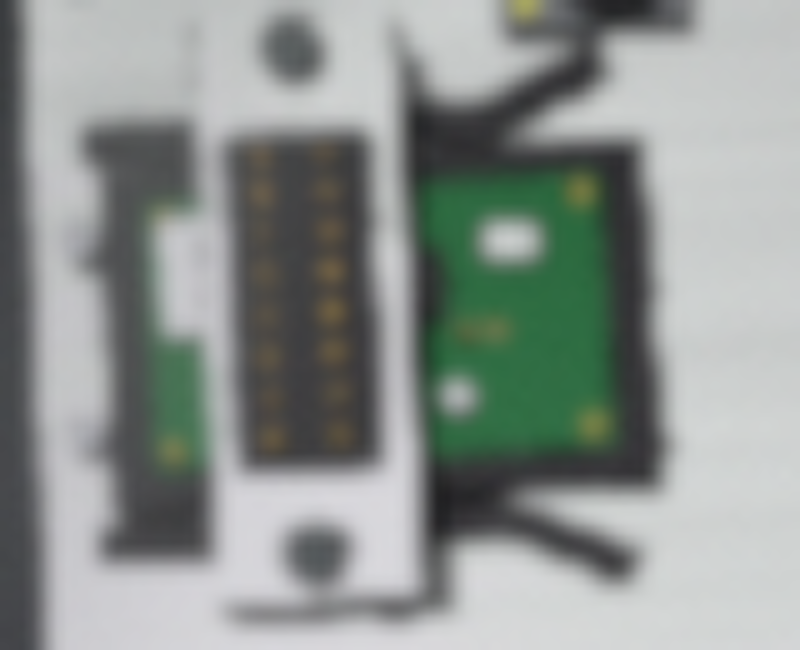

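Both nose edges meet the pins and the rear edge is square: 12.1 and 12.2 mm, against 10 nominal. The same edge-reading method already read the carrier about 3.5 mm short before the push, so this agrees with home. The button is up and the other objects look undisturbed. Handing in.

```bash
python3 -c "
from h import *
print(ticket.sign_off())"
```

```text
the job is handed in; nothing more can be done
None
```

The carrier is home against both stop pins, and I then pressed the green start button fully down and released it. The job was handed in at about 22.5 s, with the arm clear of everything.

**How it went:** Pushing the rear edge with two fingers turned the carrier but let it drift about 12 mm sideways. I squared it from its side with both fingers, then pushed it straight between the rails and under the bridge.

**Last checks:**
- **Carrier home:** the push stalled at about 11 N with the tool at fixture x = -0.9 mm, where -1 was predicted. The side view shows the nose touching both pins.
- **Button:** it read about 5 N near bottom and eased to 2.4 N as I lifted, which matches its spring. It looks fully up in the last pictures.
- **Rest of the bench:** the parts box, cell, cleaner and screwdriver look undisturbed in the last pictures.

**What disagreed:**
- The rear edge read x of about 12 mm instead of 10, though square across. The same method had already read the carrier a few mm short before the push, so I took this as edge-reading error.
- The button bottomed out at a tool reading about 4 mm higher than its given height, so the fingertips seem to sit about 4 mm lower than the tool reading. While pushing, they were therefore closer to the plate than I planned, but no plate contact force showed.
- The press peaked at about 25 N down with 14 N sideways, which is within the limits.

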